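Put the basement charging station back into service

TASK

Plaster has fallen from the ceiling onto the charging station's deck, and its battery pack sits the wrong way round in the dock. Press the wide stop button fully and let it go, then sweep every lump off the deck into the catch tray with the hand brush (never touching the lumps with the fingers), and stand the brush back in its rest, bristles down; lift the pack clear of the dock, turn it half a turn and seat it fully home with its brass contacts at the dock's brass contact end. Only when the deck is swept and the pack is home, press the small start button fully and let it go; leave the other things on the bench where they are.

Things in the scene. Friction and masses are not known exactly. Their poses are not given: they have to be found in the camera images.
- station: Fixed grey charging pad. Origin: centre of its underside, on the bench. In its frame (mm): flat deck x -80..80, y -55..174 at z 45; 6 mm thick walls up to z 65 along both x sides and the +y end. The deck's -y end (edge at y -55) is open and drops into the open catch tray: inner x -80..80, y -174..-55, floor z 5, outer walls up to z 45. Sweep along -y.
- lump0: Lump of broken ceiling plaster, many-sided, about 27 mm across and 22 mm high, 18 g; may be absent (2 to 5 are present). Origin at its centre. Starts on the station's deck.
- lump1: Lump of broken ceiling plaster, many-sided, about 27 mm across and 24 mm high, 18 g; may be absent (2 to 5 are present). Origin at its centre. Starts on the station's deck.
- lump2: Lump of broken ceiling plaster, many-sided, about 27 mm across and 20 mm high, 18 g; may be absent (2 to 5 are present). Origin at its centre. Starts on the station's deck.
- lump3: Lump of broken ceiling plaster, many-sided, about 27 mm across and 23 mm high, 18 g; may be absent (2 to 5 are present). Origin at its centre. Starts on the station's deck.
- lump4: Lump of broken ceiling plaster, many-sided, about 27 mm across and 21 mm high, 18 g; may be absent (2 to 5 are present). Origin at its centre. Starts on the station's deck.
- brush: Loose wooden block brush, 130-210 g, standing on its bristles. Origin: centre of the bristles' underside; z up, x along its length. In mm: bristles (a firm pad) 90 (x) by 36 (y), z 0..30; block 94 by 40, z 30..44; upright handle rib 74 (x) by 20 (y), z 44..80, to pinch across y.
- rest: Fixed shallow aluminium tray, the brush's rest, 132 (x) by 78 (y) by 14 mm high, walls 5 mm, inner floor at z = 5 mm. Origin: centre of its underside on the bench. The brush starts in it, long side along the rest's x. To the left or the right of the station.
- dock: Fixed black battery dock, 113 (x) by 81 (y) by 36 mm high, on the bench, to the left or the right of the station. Origin: centre of its underside. Its well is 89 (x) by 57 (y) mm, floor at z = 6, rim at z = 36 mm. A block with two brass strips, outside its +x end (to x = 78 mm), marks the contact end.
- dock_contacts (a point): Point in the dock at its contact end: (44, 0, 30) mm in the dock's frame. The pack's contacts point must meet it.
- pack: Loose light grey battery pack, 245-490 g. Origin: centre of its underside; z up, x to its brass contact end. In mm: body 84 (x) by 52 (y), z 0..52 (lowest 12 mm 3 narrower each side); handle rib on top 64 (x) by 20 (y), z 52..88, to pinch across y. Starts in the dock's well, on its floor, contacts at the dock's -x end; 2.5 mm play each side.
- pack_contacts (a point): Point at the pack's brass contact end: (44, 0, 24) mm in the pack's frame.
- stop (a joint): Travel of the stop button's cap, m: 0 up, 0.007 fully down; a spring returns it; fully down takes 5 N.
- stop_top (a point): Centre of the top face of the stop button's cap (moves with it): the wide one, cap 40 mm across, 64 mm above the bench when up, on a fixed grey box 85 x 85 x 45 mm behind the station.
- start (a joint): Travel of the start button's cap, m: 0 up, 0.007 fully down; a spring returns it; fully down takes 5 N.
- start_top (a point): Centre of the top face of the start button's cap (moves with it): the small one, cap 22 mm across, 64 mm above the bench when up, on a like grey box behind the station; it and the stop box change places from start to start.
- jug: Bystander: white plastic bottle, 84 mm across, 200 mm high, at the back of the bench. Origin at its underside.
- jar: Bystander: amber glass jar, 76 mm across, 110 mm high, at the back. Origin at its underside.
- carton: Bystander: closed cardboard carton, 80 (x) by 140 (y) by 70 mm, at the back right. Origin at its underside.
- can: Bystander: steel can, 60 mm across, 120 mm high, right of the buttons. Origin at its underside.
- tape: Bystander: roll of brown tape lying flat, 90 mm across, 24 mm high, near left. Origin at its underside.
- screwdriver: Bystander: black screwdriver lying flat, 200 mm long along its x, 26 mm thick, near right. Origin under its middle.
- plates: Bystander: blue plate, 200 mm across, 25 mm high, far left. Origin at its underside.

How it is judged (in metres and radians):
On the way, in this order (a step that is already met when the one before it is completed fails the run):
1. the stop button is pressed fully down (value of joint stop above 0.0062 m), for 0.1 s.
2. the stop button is released (value of joint stop below 0.002 m), for 0.1 s.
3. every lump lies in the catch tray (y of lump0 in the frame of station between -0.176 and -0.058 m and x of lump0 in the frame of station between -0.082 and 0.082 m and z of each of lump0, lump1, lump2, lump3, lump4 in the frame of station below 0.055 m and y of lump1 in the frame of station between -0.176 and -0.058 m and x of lump1 in the frame of station between -0.082 and 0.082 m and y of lump2 in the frame of station between -0.176 and -0.058 m and x of lump2 in the frame of station between -0.082 and 0.082 m and y of lump3 in the frame of station between -0.176 and -0.058 m and x of lump3 in the frame of station between -0.082 and 0.082 m and y of lump4 in the frame of station between -0.176 and -0.058 m and x of lump4 in the frame of station between -0.082 and 0.082 m), for 0.2 s.
4. the pack is lifted clear of the dock (z of pack in the frame of dock above 0.038 m), for 0.1 s.
5. the pack is seated home, contacts at the contact end (distance between pack_contacts and dock_contacts below 0.007 m and z of pack in the frame of dock below 0.009 m and angle between pack's own z axis and vertical below 0.06 rad), for 0.3 s.
6. the start button is pressed fully down (value of joint start above 0.0062 m), for 0.1 s.
7. the start button is released (value of joint start below 0.002 m), for 0.1 s.
At the end, for the whole second after the job is handed in: All present lumps in the catch tray; pack upright in the dock, contacts points within 7 mm, underside under 9 mm above the dock's; brush upright in its rest (within 28 mm in x, 26 mm in y of its centre, underside under 11 mm above the rest's, tilt under 0.12 rad); both buttons up; all at rest (all of step 3 and all of step 5 and x of brush in the frame of rest between -0.028 and 0.028 m and y of brush in the frame of rest between -0.026 and 0.026 m and z of brush in the frame of rest below 0.011 m and angle between brush's own z axis and vertical below 0.12 rad and linear speed of each of brush, pack, lump0, lump1, lump2, lump3, lump4 below 0.02 m/s and value of joint each of stop, start below 0.002 m); the robot touches nothing.
It fails at once if a lump is touched with the fingers (contact force between the fingers and lump0 above 0.5 N or contact force between the fingers and lump1 above 0.5 N or contact force between the fingers and lump2 above 0.5 N or contact force between the fingers and lump3 above 0.5 N or contact force between the fingers and lump4 above 0.5 N).
It fails at once if the start button is pressed before the deck is swept and the pack is home (value of joint start above 0.004 m and not ((y of lump0 in the frame of station between -0.176 and -0.058 m and x of lump0 in the frame of station between -0.082 and 0.082 m and z of lump0 in the frame of station below 0.055 m) and (y of lump1 in the frame of station between -0.176 and -0.058 m and x of lump1 in the frame of station between -0.082 and 0.082 m and z of lump1 in the frame of station below 0.055 m) and (y of lump2 in the frame of station between -0.176 and -0.058 m and x of lump2 in the frame of station between -0.082 and 0.082 m and z of lump2 in the frame of station below 0.055 m) and (y of lump3 in the frame of station between -0.176 and -0.058 m and x of lump3 in the frame of station between -0.082 and 0.082 m and z of lump3 in the frame of station below 0.055 m) and (y of lump4 in the frame of station between -0.176 and -0.058 m and x of lump4 in the frame of station between -0.082 and 0.082 m and z of lump4 in the frame of station below 0.055 m) and distance between pack_contacts and dock_contacts below 0.007 m and z of pack in the frame of dock below 0.009 m and angle between pack's own z axis and vertical below 0.06 rad)).
It fails at once if another thing on the bench is moved more than 30 mm (distance of any of jug, jar, can, tape, screwdriver, carton, plates from where it was at the start of the episode above 0.03 m).
Of lump0, lump1, lump2, lump3, lump4 only 2 to 5 are there at a start; the rules pass over those that are not, and their reading is None.
At some moment in a run one of lump0, lump1, lump2, lump3, lump4 may be knocked a few centimetres aside while the robot is not near it.
Once in a run the grip may slacken for a moment while it holds something.
It also fails if it takes over 192 s, if anything falls off the work surface, if the arm or the gripper's body presses on something with over 40 N, if the wrist force passes 120 N, or if a joint passes its speed limit or range.

ROBOT

A 6-joint arm with a two-finger parallel gripper is mounted at the origin on the work surface. World frame = base frame: x ahead of the robot, y to its left, z up, the work surface at z = 0. Lengths are in mm, angles in rad, forces in N, time in s.
With the tool pointing down it reaches from about 300 to 750 mm from the base axis. Payload 8.5 kg.
Tool frame: the origin (TCP) lies on the centre line of the jaws, within the pads' length; the fingertips stand 17 mm ahead of it and the grasp point (between the pads) lies 2 mm behind it (ctrl.tcp_to_tips is the z of the fingertips in the tool frame, in mm); z points along the fingers, y is the line along which they close (so a half turn about z gives the same grasp; the last joint's range is limited). The gripper opens to 85 mm and grips with 20 to 120 N. Pads are 22 mm wide; open, the fingers measure 114 mm over their backs; the gripper's body (76 mm by 85 mm) begins 54 mm behind the grasp point. The pads swing forward as they close: fully open they stand 13 mm farther back than shut.
Start: joints at [-1.547, 0.381, 1.297, -0, 1.464, -0.215], TCP at [130.091, -534.375, 248.322] pointing down, gripper open.
Joint ranges: [-3.11, 3.11], [-0.89, 2.33], [0.22, 2.48], [-1.42, 4.56], [0.17, 2.85], [-2.88, 2.88]. Speed limits (rad/s): [2.39, 2.39, 3.14, 3.14, 3.14, 3.14].

INTERFACE

Orientations are given as [roll, pitch, yaw] about the fixed x, y, z axes, in that order (R = Rz(yaw) Ry(pitch) Rx(roll)).
In Python, from cell import ctrl gives the robot as it stands.
- The arm moves only by the tool carry_out, never from a script. Its argument "plan" is text: rows parted by semicolons, each of 7 numbers parted by spaces: the shift along the world's x, y, z in mm, then the turn, a rotation vector about the world's x, y, z in rad, then the closure, from 0 (fully open) to 1 (shut). A call has 1 to 12 rows; each row shifts and turns the commanded pose from where the row before left it; what a row does not reach is not made up. A row lasts 1/8 s, in which the tool goes at most 62.5 mm and 10.7 degrees, less where a joint would pass 70% of its speed; a pose out of reach is approached as far as the arm can. A call with a gripper value outside its range is refused whole. The fingers move at their own pace and stop on an object; "grip_force" is the grip in N (left out, the last holds). Time passes only in rows, so rows that do not move let the fingers close. It gives the time, the measured TCP pose, the force, the opening and the grip force at its end, in the units of the state.
- ctrl.get_obs(): the state, without advancing time (a new reading comes with each control period).
- ctrl.read_camera(name): name is "scene" or "top" or "wrist"; returns the picture (400x640x3 uint8, red, green, blue); there is no depth.
- ctrl.camera_model(name): a dict with "fx", "fy", "cx", "cy" (pixels), "camera_from_world" (4x4, takes a point from world to camera coordinates). Camera axes: x right, y down, z forward; pixel columns grow to the right and rows downward; lengths in mm; the calibration is good to about 2 mm. A picture is of the moment at which its call begins: read the wrist's pose just before it. camera_model takes no time and is no camera call; for the wrist camera it gives the pose at the moment of the call.
- ctrl.finish_job(): hands the job in; it is judged then, once.
Trained networks look in the newest picture that a camera, given by its name, has taken for a name from the list of things; names that differ only in an ending like _2 or _b are one class to them, and where a whole thing is asked for, a point or a joint stands for the part that bears it (a point fixed in the world has none). Each returns a list of dicts, best first, with "p" (0 to 1); they miss things now and then, are a little off and sometimes report something else, mostly with a low value. They report only what shows in the picture. A call takes as long as a camera call.
- ctrl.spot_in(camera, thing): "uv" ([column, row] in pixels, amid what is visible of it).
- ctrl.silhouettes(camera, thing): "pixels" (400x640 bool, what is visible of it) and "uv" ([column, row] in pixels, amid what is visible of it).
- ctrl.landmark_of(camera, thing): "uv" ([column, row] in pixels: a listed point, or the origin of a listed thing).
The state is a dict: "t": time; "joint_positions": joint angles; "joint_vel": joint speeds; "joint_torque": joint torques, N m; "ee_pos": TCP position; "eef_rot": TCP orientation; "wrist_force": force on the tool from outside, world axes, zero at the start; "wrist_torque": the same for the moment, N m; "opening": finger opening in mm; "grasp_force": force on a finger pad.
Only numpy, scipy, OpenCV 4.12 (cv2) and the standard library are available. Lean on these libraries where they do the work, as an engineer would, in place of code of your own. Each camera call takes 0.05 s, during which the arm holds its last target. There are 200 camera calls.

## Working session

There is one attempt and no reset: what is moved stays moved. The work goes in short steps, Python scripts to look and compute and a tool call to move; the robot and the scene stay as the last step left them, time stands still between calls to the robot, and variables do not carry over. Pictures are saved under pics/ and viewed, at most 14 in all, crops included, and the job is handed in when it is done.

Besides the shell and the picture viewer there is one more tool, called after "Emit:" as a command line: name --argument value ..., lists and objects as JSON in quotes. carry_out: Moves the arm, as the interface text tells. Its arguments: {"type":"object","properties":{"plan":{"type":"string"},"grip_force":{"type":"number"}},"required":["plan"]}

```bash
mkdir -p pics; ls; cat > h.py <<'E'
from cell import ctrl
import numpy as np, cv2
def ray(m,uv):
    T=np.array(m["camera_from_world"]);R=T[:3,:3];t=T[:3,3]
    d=R.T@np.array([(uv[0]-m["cx"])/m["fx"],(uv[1]-m["cy"])/m["fy"],1]);return -R.T@t,d
def at_z(cam,uv,z,m=None):
    o,d=ray(m or ctrl.camera_model(cam),uv);return (o+d*(z-o[2])/d[2]).round(1)
def snap(cam,name):
    im=ctrl.read_camera(cam);cv2.imwrite(f"pics/{name}.png",im[:,:,::-1]);return im
E
python3 - <<'E'
from h import *
print(ctrl.get_obs())
a=snap("top","t0");b=snap("scene","s0")
Z=dict(station=0,rest=0,dock=0,brush=5,pack=6,stop_top=64,start_top=64,dock_contacts=30,pack_contacts=30,lump0=56,jug=0,jar=0,carton=0,can=0,tape=0,screwdriver=0,plates=0)
for cam in("top","scene"):
  for n,z in Z.items():
    for r in ctrl.landmark_of(cam,n)[:5]:
        if r["p"]>.3: print(cam,n,round(r["p"],2),np.round(r["uv"]),at_z(cam,r["uv"],z))
E
```

```text
pics
{'t': 0.0, 'joint_positions': array([-1.54731220e+00,  3.81229560e-01,  1.29828068e+00, -1.63610872e-05,
        1.46359966e+00, -2.15279239e-01]), 'joint_vel': array([ 9.22056018e-04, -2.51853110e-04, -8.44643070e-05,  1.74567080e-03,
        1.67138976e-03,  7.87623356e-04]), 'joint_torque': array([ 1.08253425e-03, -4.48469818e+01, -2.31276780e+01, -1.59676865e-04,
        4.84694858e-03,  2.19058529e-05]), 'ee_pos': array([ 130.07404935, -534.11605404,  247.68702116]), 'eef_rot': array([-3.14010696e+00, -3.08225187e-04,  2.38764897e-01]), 'wrist_force': array([-0.8760938 ,  0.42390866,  0.54355589]), 'wrist_torque': array([0.04302325, 0.01399404, 0.04759414]), 'grasp_force': 0.0, 'opening': 85.56083133095659}
top station 0.87 [344. 217.] [520.9  16.3   0. ]
top rest 0.84 [473. 225.] [ 503.5 -364.     0. ]
top dock 0.72 [228. 241.] [448.4 355.6   0. ]
top brush 0.65 [475. 224.] [ 507.  -366.9    5. ]
top brush 0.35 [342. 216.] [525.   23.4   5. ]
top pack 0.91 [223. 243.] [440.6 366.9   6. ]
top pack 0.65 [384. 166.] [ 673.2 -100.5    6. ]
top stop_top 0.45 [311. 165.] [663.9 
[... 1562 characters left out ...]
   30. ]
scene lump0 0.56 [319. 216.] [566.8  77.   56. ]
scene lump0 0.55 [318. 210.] [542.2  72.1  56. ]
scene lump0 0.38 [302. 207.] [535.1  14.3  56. ]
scene jug 0.6 [364. 272.] [741.  237.1   0. ]
scene jug 0.31 [299. 205.] [479.1  -2.7   0. ]
scene jar 0.64 [279. 282.] [799.6 -27.3   0. ]
scene carton 0.6 [221. 271.] [ 777.5 -216.3    0. ]
scene carton 0.54 [467. 236.] [564.  586.5   0. ]
scene can 0.78 [206. 240.] [ 664.2 -294.2    0. ]
scene can 0.67 [332. 236.] [605.8 124.1   0. ]
scene tape 0.89 [359. 180.] [329.2 211.5   0. ]
scene tape 0.41 [263. 235.] [ 624.7 -107.9    0. ]
scene screwdriver 0.7 [262. 175.] [ 336.5 -163.9    0. ]
scene plates 0.66 [466. 236.] [561.7 583.5   0. ]
```

View pics/t0.png

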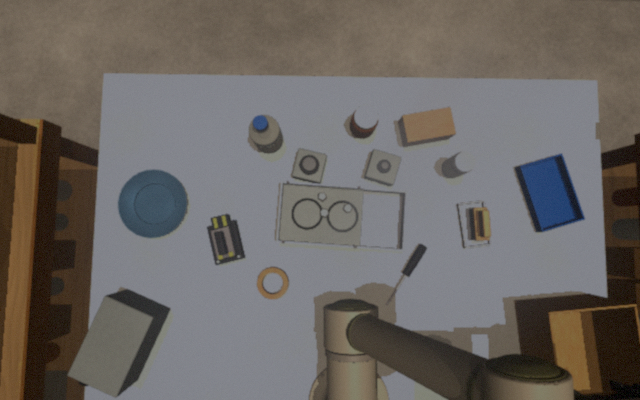

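View pics/s0.png

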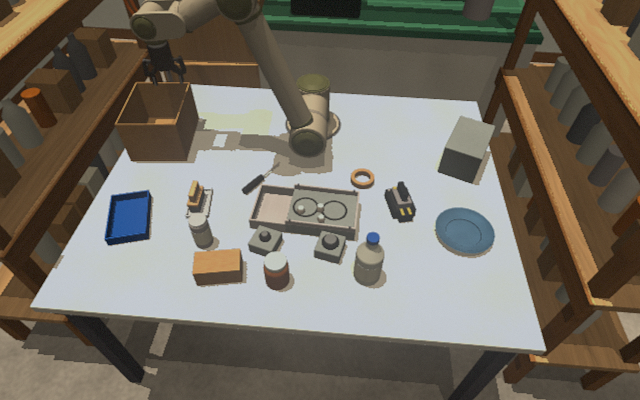

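The top view shows the station at around (340,215), tray on its right (world -y). Three lumps sit near (322,197), (324,212) and (346,209). The stop button is at (310,163), start at (384,167), dock at (226,240) on the left, and the brush rest at (474,224) on the right. The scene view agrees. I'll move to above the station for a close look.

Emit:
carry_out --plan "30 40 20 0 0 -0.02 0;32 45 15 0 0 -0.02 0;32 45 15 0 0 -0.02 0;32 45 15 0 0 -0.02 0;32 45 15 0 0 -0.02 0;32 45 15 0 0 -0.02 0;32 45 15 0 0 -0.02 0;32 45 15 0 0 -0.02 0;32 45 15 0 0 -0.02 0;32 45 10 0 0 -0.02 0;32 45 0 0 0 -0.02 0;32 45 0 0 0 -0.02 0"

```text
t: 3.3
ee_pos: [512.9, 2.4, 398.5]
eef_rot: [3.141, -0.001, -0.002]
wrist_force: [0.4, -0.7, -0.4]
opening: 85.5
grasp_force: 0.0
```

```bash
python3 - <<'E'
from h import *
o=ctrl.get_obs();print(o["t"],o["ee_pos"],o["eef_rot"],o["joint_positions"])
m=ctrl.camera_model("wrist");snap("wrist","w0")
print(np.linalg.inv(np.array(m["camera_from_world"])).round(2),m["fx"])
for n,z in dict(station=0,lump0=56,stop_top=64,start_top=64).items():
    for r in ctrl.landmark_of("wrist",n)[:5]:
        if r["p"]>.3: print(n,round(r["p"],2),np.round(r["uv"]),at_z("wrist",r["uv"],z,m))
for r in ctrl.silhouettes("wrist","station")[:2]:
    print(r["p"],cv2.minAreaRect(np.argwhere(r["pixels"])[:,::-1].astype(np.float32)))
E
```

```text
3.3 [512.88946441   2.37430793 398.54702368] [ 3.14134711e+00 -6.41741759e-04 -1.72526263e-03] [-2.26468850e-01  2.51499752e-01  1.06450014e+00 -9.95444273e-05
  1.82491243e+00  1.34602776e+00]
[[-0.0000e+00 -9.7000e-01 -2.6000e-01  5.7907e+02]
 [-1.0000e+00  0.0000e+00  0.0000e+00  2.2800e+00]
 [-0.0000e+00  2.6000e-01 -9.7000e-01  5.2451e+02]
 [ 0.0000e+00  0.0000e+00  0.0000e+00  1.0000e+00]] 343.1771703925539
station 0.75 [ 93. 222.] [394.  364.2   0. ]
station 0.64 [300. 139.] [526.8  27.5   0. ]
lump0 0.82 [311. 129.] [545.3  10.2  56. ]
lump0 0.68 [258. 140.] [530.3  81.3  56. ]
lump0 0.53 [254. 109.] [571.7  85.5  56. ]
stop_top 0.91 [220.  27.] [669.5 120.6  64. ]
stop_top 0.54 [258. 140.] [531.1  80.1  64. ]
stop_top 0.44 [529.  37.] [ 657.5 -260.2   64. ]
start_top 0.81 [394.  27.] [669.2 -92.4  64. ]
start_top 0.5 [ 93. 226.] [411.  320.5  64. ]
0.67 ((295.23150634765625, 144.2957305908203), (276.9596252441406, 131.43106079101562), 3.5763344764709473)
0.33 ((220.6000213623047, 28.799991607666016), (35.7770881652832, 33.09380340576172), 26.56505012512207)
```

View pics/w0.png

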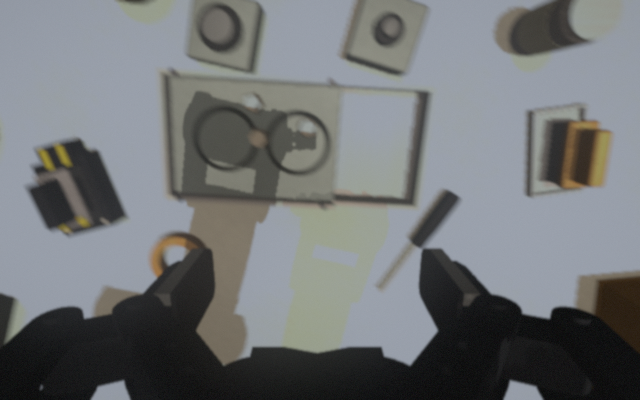

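The wrist view confirms three lumps, at (258,140), (253,101) and (308,124). Stop is at (217,27) and start at (388,28). The dock's contact end points up-left, at (57,155). I'll approach stop with the jaws shut and take one close look.

Emit:
carry_out --plan "20 22 -25 0 0 0 0.5;20 23 -25 0 0 0 1;20 23 -25 0 0 0 1;20 23 -25 0 0 0 1;20 23 -25 0 0 0 1;0 0 -25 0 0 0 1;0 0 0 0 0 0 1;0 0 0 0 0 0 1;0 0 0 0 0 0 1"

```text
t: 4.72
ee_pos: [612.3, 114.0, 249.9]
eef_rot: [-3.142, -0.003, -0.002]
wrist_force: [0.1, 0.0, 0.7]
opening: 0.1
grasp_force: 0.0
```

```bash
python3 - <<'E'
from h import *
import json
# station from corners in w0 (need that pose's model: rebuild)
m=dict(ctrl.camera_model("wrist"));c=np.eye(4)
s=.26;k=.9656;W=np.array([[0,-k,-s,579.07],[-1,0,0,2.28],[0,s,-k,524.51],[0,0,0,1]])
m["camera_from_world"]=np.linalg.inv(W)
for uv,z in [((165,70),65),((172,198),65),((432,91),45),((415,206),45),((333,80),65),((325,206),65)]:
    print(uv,at_z("wrist",uv,z,m))
m=ctrl.camera_model("wrist");snap("wrist","w1");print(ctrl.get_obs()["ee_pos"])
for n,z in dict(stop_top=64,start_top=64,lump0=56).items():
    for r in ctrl.landmark_of("wrist",n)[:4]:
        if r["p"]>.3: print(n,round(r["p"],2),np.round(r["uv"]),at_z("wrist",r["uv"],z,m))
    for r in ctrl.silhouettes("wrist",n)[:2]:
        if n!="lump0": print("sil",n,r["p"],r["pixels"].sum(),r["uv"],at_z("wrist",r["uv"],z-5,m))
E
```

```text
(165, 70) [620.2 193.5  65. ]
(172, 198) [452.7 203.   65. ]
(432, 91) [ 595.5 -152.1   45. ]
(415, 206) [ 435.1 -141.3   45. ]
(333, 80) [608.2 -18.7  65. ]
(325, 206) [441.1  -9.6  65. ]
[612.24475997 114.19584997 249.61736911]
stop_top 0.76 [308. 117.] [666.9 121.9  64. ]
sil stop_top 0.97 1593 [307.9, 117.0] [666.6 121.8  59. ]
start_top 0.81 [552. 120.] [664. -95.  64.]
sil start_top 0.77 618 [546.5, 115.5] [667.5 -92.8  59. ]
lump0 0.9 [353. 254.] [531.3  77.2  56. ]
lump0 0.69 [346. 208.] [579.5  85.7  56. ]
lump0 0.55 [420. 240.] [546.5  10.3  56. ]
```

View pics/w1.png

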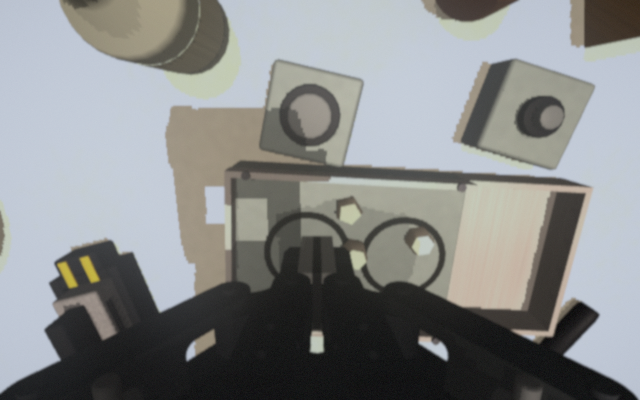

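Stop is at (667,122) and start at about (665,-94). From the corners, the station is at about (526,26) with yaw -0.061. Pressing stop.

Emit:
carry_out --plan "28 4 -40 0 0 0 1;27 4 -40 0 0 0 1;0 0 -40 0 0 0 1;0 0 -30 0 0 0 1;0 0 -10 0 0 0 1;0 0 -6 0 0 0 1;0 0 -5 0 0 0 1;0 0 -4 0 0 0 1;0 0 -1 0 0 0 1;0 0 0 0 0 0 1"

```text
t: 6.32
ee_pos: [667.6, 122.7, 77.6]
eef_rot: [3.141, -0.005, -0.001]
wrist_force: [-12.3, -1.0, 28.0]
opening: 0.1
grasp_force: 14.0
```

Emit:
carry_out --plan "0 0 0 0 0 0 1;0 0 5 0 0 0 1"

```text
t: 6.58
ee_pos: [667.5, 122.7, 79.9]
eef_rot: [3.142, -0.003, -0.001]
wrist_force: [-1.3, 0.5, 3.0]
opening: -0.1
grasp_force: 1.9
```

```bash
python3 - <<'E'
from h import *
print(ctrl.tcp_to_tips); o=ctrl.get_obs();print(o["ee_pos"],o["wrist_force"],o["wrist_torque"])
snap("wrist","w2");snap("scene","s1")
a=cv2.imread("pics/w2.png")[120:400,160:480];b=cv2.imread("pics/s1.png")[205:280,270:390]
b=cv2.resize(b,(480,300));a=cv2.resize(a,(320,300));cv2.imwrite("pics/c2.png",np.hstack([a,b]))
E
```

```text
17.0
[667.51082776 122.68654101  79.94218312] [-1.33753696  0.50819772  2.97507993] [-0.02647635  0.32756058  0.06757112]
```

View pics/c2.png

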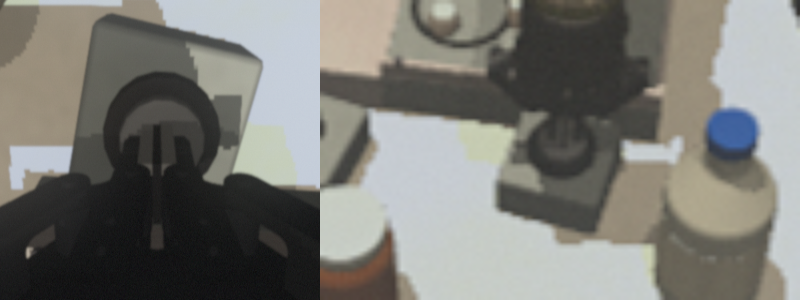

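The fingers rest on the stop cap, and the force was 28 N when bottomed. I'll release it and go to look at the brush.

Emit:
carry_out --plan "0 0 50 0 0 0 1;0 0 50 0 0 0 1;-15 -40 50 0 0 0 0.5;-15 -50 50 0 0 0 0;-15 -50 10 0 0 0 0;-18 -50 10 0 0 0 0;-18 -50 0 0 0 0 0;-18 -50 0 0 0 0 0;-18 -50 0 0 0 0 0;-18 -50 0 0 0 0 0;-18 -50 0 0 0 0 0;-18 -40 0 0 0 0 0"

```text
t: 8.18
ee_pos: [498.1, -350.7, 288.2]
eef_rot: [3.141, -0.001, -0.002]
wrist_force: [0.6, -0.1, -0.8]
opening: 85.5
grasp_force: 0.0
```

```bash
python3 - <<'E'
from h import *
print(ctrl.get_obs()["ee_pos"])
m=ctrl.camera_model("wrist");im=snap("wrist","w3")
for n,z in dict(rest=0,brush=5).items():
    for r in ctrl.landmark_of("wrist",n)[:2]: print(n,round(r["p"],2),np.round(r["uv"]),at_z("wrist",r["uv"],z,m))
    for r in ctrl.silhouettes("wrist",n)[:1]:
        print("sil",r["p"],r["pixels"].sum(),cv2.minAreaRect(np.argwhere(r["pixels"])[:,::-1].astype(np.float32)))
E
```

```text
[ 498.07979993 -350.67907762  288.18371089]
rest 0.69 [324. 152.] [ 507.  -359.7    0. ]
sil 0.91 4058 ((325.9878845214844, 152.4107666015625), (112.05388641357422, 68.14209747314453), 82.23483276367188)
brush 0.67 [332. 153.] [ 506.6 -368.7    5. ]
sil 0.56 3254 ((332.6288757324219, 157.33505249023438), (88.18167877197266, 38.460289001464844), 87.39744567871094)
```

View pics/w3.png

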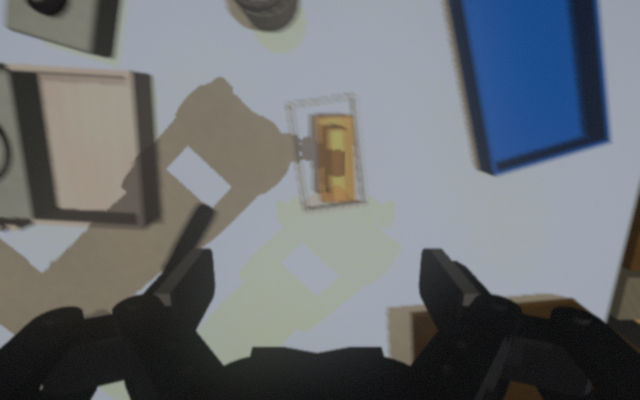

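```bash
python3 - <<'E'
from h import *
m=ctrl.camera_model("wrist")
for uv,z in [((286,102),14),((352,93),14),((367,203),14),((303,208),14),((326,125),85),((345,125),85),((331,202),85),((352,200),85)]: print(uv,z,at_z("wrist",uv,z,m))
im=cv2.imread("pics/w3.png")[80:220,270:390];cv2.imwrite("pics/c3.png",cv2.resize(im,None,fx=4,fy=4,interpolation=2))
E
```

```text
(286, 102) 14 [ 566.3 -313.8   14. ]
(352, 93) 14 [ 575.9 -387.8   14. ]
(367, 203) 14 [ 447.9 -409.4   14. ]
(303, 208) 14 [ 441.6 -331.5   14. ]
(326, 125) 85 [ 545.2 -357.1   85. ]
(345, 125) 85 [ 545.2 -374.9   85. ]
(331, 202) 85 [ 469.8 -362.5   85. ]
(352, 200) 85 [ 471.8 -383.4   85. ]
```

View pics/c3.png

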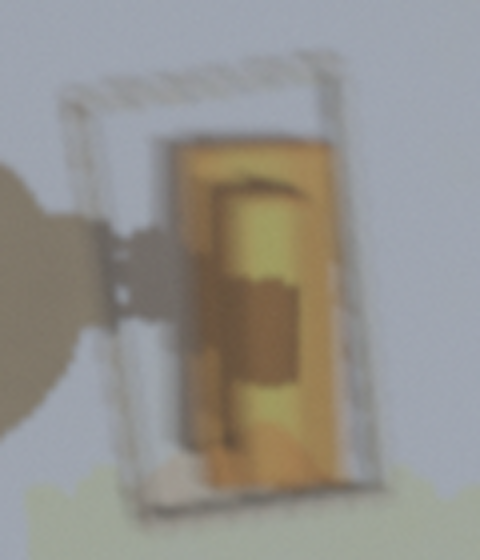

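The brush stands in the rest, slightly right of its centre. The rest is at (508,-361) with yaw 0.145, and the brush at (508,-369) with yaw about 0.07. I'll grasp its rib.

Emit:
carry_out --plan "5 -9 -50 0 0 0.035 0;5 -9 -50 0 0 0.035 0;0 0 -50 0 0 0 0;0 0 -40 0 0 0 0;0 0 -20 0 0 0 0;0 0 -6 0 0 0 0.5;0 0 0 0 0 0 1;0 0 0 0 0 0 1;0 0 0 0 0 0 1;0 0 0 0 0 0 1" --grip_force 70

```text
t: 9.68
ee_pos: [509.2, -366.8, 73.2]
eef_rot: [3.14, -0.001, 0.069]
wrist_force: [0.7, 0.0, 5.6]
opening: 18.9
grasp_force: 68.8
```

Emit:
carry_out --plan "0 0 30 0 0 0 1;0 0 40 0 0 -0.03 1;3 40 27 0 0 -0.05 1;5 50 0 0 0 -0.05 1;5 50 0 0 0 0 1;5 50 0 0 0 0 1;5 50 0 0 0 0 1;5 50 0 0 0 0 1;5 50 0 0 0 0 1;5 50 0 0 0 0 1;5 50 0 0 0 0 1;5 50 0 0 0 0 1"

```text
t: 11.18
ee_pos: [556.7, 124.9, 169.0]
eef_rot: [3.141, 0.0, -0.061]
wrist_force: [0.1, 0.1, -2.2]
opening: 18.5
grasp_force: 69.4
```

Emit:
carry_out --plan "0 40 0 0 0 0 1;0 1 -20 0 0 0 1;0 0 -20 0 0 0 1;0 0 -10 0 0 0 1;0 0 0 0 0 0 1"

```text
t: 11.8
ee_pos: [556.7, 164.2, 118.7]
eef_rot: [3.141, 0.001, -0.061]
wrist_force: [-1.1, -0.1, -1.4]
opening: 18.9
grasp_force: 69.1
```

```bash
python3 - <<'E'
from h import *
o=ctrl.get_obs();print(o["ee_pos"],o["eef_rot"],o["opening"],o["wrist_force"])
m=ctrl.camera_model("wrist");im=snap("wrist","w4");t=snap("top","t4")
for r in ctrl.landmark_of("top","lump0")[:5]: print("top",round(r["p"],2),np.round(r["uv"]),at_z("top",r["uv"],56))
for r in ctrl.landmark_of("wrist","lump0")[:5]: print(round(r["p"],2),np.round(r["uv"]),at_z("wrist",r["uv"],56,m))
E
```

```text
[556.68208569 164.21146929 118.66546017] [ 3.14141580e+00  1.20496450e-03 -6.14855338e-02] 18.88786139453021 [-1.09382525 -0.10610093 -1.35215448]
top 0.64 [324. 215.] [525.9  76.7  56. ]
top 0.51 [319. 196.] [579.6  89.2  56. ]
top 0.45 [345. 208.] [545.  17.  56.]
0.96 [579. 228.] [542.9  11.4  56. ]
0.91 [465. 253.] [530.8  77.2  56. ]
0.63 [455. 178.] [577.5  85.   56. ]
```

View pics/w4.png

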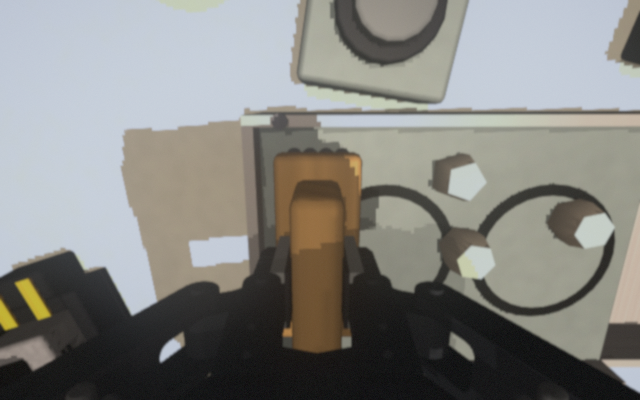

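All three lumps are ahead of the brush and within its width. I'll lower to the deck and begin sweeping.

Emit:
carry_out --plan "0 0 -4 0 0 0 1;0 0 -1 0 0 0 1;0 0 0 0 0 0 1;-1 -16 0 0 0 0 1;-1 -16 0 0 0 0 1;-1 -16 0 0 0 0 1;-0.7 -12 0 0 0 0 1;-0.7 -12 0 0 0 0 1;-0.7 -12 0 0 0 0 1"

```text
t: 13.12
ee_pos: [551.7, 79.6, 114.1]
eef_rot: [-3.142, -0.0, -0.061]
wrist_force: [0.1, 0.7, -1.6]
opening: 18.8
grasp_force: 69.2
```

```bash
python3 - <<'E'
from h import *
o=ctrl.get_obs();print(o["ee_pos"],o["opening"],o["wrist_force"])
m=ctrl.camera_model("wrist");im=snap("wrist","w5")
for r in ctrl.landmark_of("wrist","lump0")[:5]: print(round(r["p"],2),np.round(r["uv"]),at_z("wrist",r["uv"],56,m))
E
```

```text
[551.73276556  79.58296039 114.11146496] 18.806739893565695 [ 0.1253183   0.72675249 -1.60088303]
0.91 [369. 256.] [529.9  50.3  56. ]
0.89 [440. 230.] [543.8   9.7  56. ]
0.73 [373. 184.] [572.6  47.4  56. ]
```

View pics/w5.png

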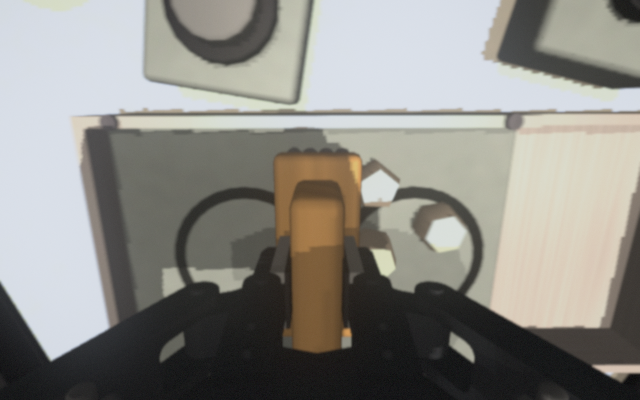

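All three lumps are being pushed together. Continuing over the edge.

Emit:
carry_out --plan "-0.7 -12 0 0 0 0 1;-0.7 -12 0 0 0 0 1;-0.7 -12 0 0 0 0 1;-0.7 -12 0 0 0 0 1;-0.7 -12 0 0 0 0 1;-0.7 -12 0 0 0 0 1;-0.7 -12 0 0 0 0 1;-0.7 -12 0 0 0 0 1;-0.7 -12 0 0 0 0 1;-0.7 -10 0 0 0 0 1;0 0 0 0 0 0 1;0 0 0 0 0 0 1"

```text
t: 14.72
ee_pos: [544.7, -37.4, 114.1]
eef_rot: [-3.141, 0.0, -0.061]
wrist_force: [-0.8, 0.3, -1.7]
opening: 19.0
grasp_force: 69.2
```

```bash
python3 - <<'E'
from h import *
o=ctrl.get_obs();print(o["ee_pos"],o["opening"],o["wrist_force"])
m=ctrl.camera_model("wrist");im=snap("wrist","w6")
for r in ctrl.landmark_of("wrist","lump0")[:5]: print(round(r["p"],2),np.round(r["uv"]),at_z("wrist",r["uv"],16,m))
E
```

```text
[544.74103737 -37.43200492 114.08226168] 19.049649109014418 [-0.76040942  0.3203617  -1.67748665]
0.86 [345. 162.] [572.1 -57.9  16. ]
0.8 [379. 202.] [543.2 -79.7  16. ]
```

View pics/w6.png

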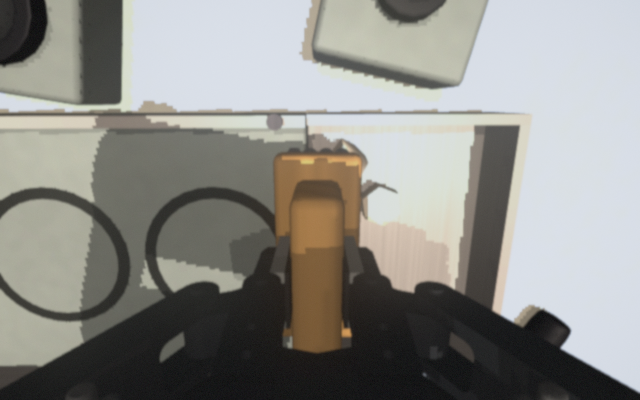

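The lumps have gone over the edge. I'll push a little further, lift and look.

Emit:
carry_out --plan "-0.5 -10 0 0 0 0 1;0 0 0 0 0 0 1;0 0 40 0 0 0 1;-20 30 50 0 0 0 1;-30 40 50 0 0 0 1;-30 0 50 0 0 0 1;0 0 0 0 0 0 1"

```text
t: 15.7
ee_pos: [467.3, 18.1, 302.0]
eef_rot: [3.14, -0.008, -0.06]
wrist_force: [1.0, 0.0, -1.7]
opening: 18.9
grasp_force: 69.5
```

```bash
python3 - <<'E'
from h import *
o=ctrl.get_obs();print(o["ee_pos"],o["opening"],o["wrist_force"])
m=ctrl.camera_model("wrist");im=snap("wrist","w7")
for r in ctrl.landmark_of("wrist","lump0")[:5]: print(round(r["p"],2),np.round(r["uv"]),at_z("wrist",r["uv"],16,m))
E
```

```text
[467.31995878  18.10442636 302.03261563] 18.919832009196586 [ 0.95446457  0.01657047 -1.71053306]
0.78 [379.  66.] [570.8 -59.5  16. ]
0.74 [398.  89.] [545.2 -80.4  16. ]
0.61 [382. 138.] [490.3 -62.2  16. ]
```

View pics/w7.png

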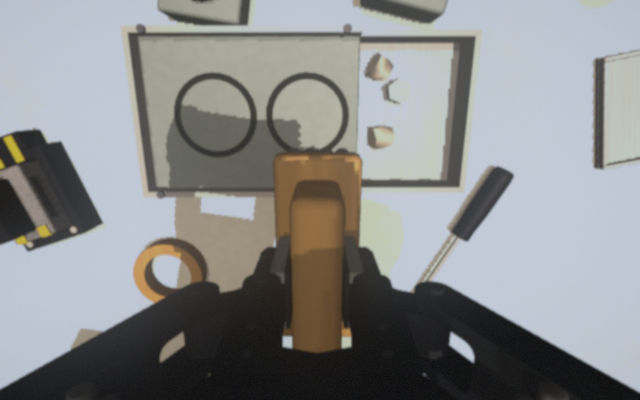

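The deck is clear: all three lumps lie in the tray, at (379,66), (398,89) and (382,138). Returning the brush to its rest.

Emit:
carry_out --plan "4 -45 0 0 0 0.04 1;4 -45 0 0 0 0.05 1;4 -45 0 0 0 0.05 1;4 -45 -20 0 0 0.05 1;4 -45 -30 0 0 0 1;5 -45 -30 0 0 0 1;8 -55 -30 0 0 0 1;8 -54 -30 0 0 0 1;0 0 -30 0 0 0 1;0 0 -20 0 0 0 1;0 0 0 0 0 0 1"

```text
t: 17.18
ee_pos: [507.7, -360.2, 105.0]
eef_rot: [-3.136, 0.004, 0.128]
wrist_force: [0.6, -0.5, -1.5]
opening: 19.0
grasp_force: 69.6
```

```bash
python3 - <<'E'
from h import *
o=ctrl.get_obs();print(o["ee_pos"],o["eef_rot"],o["opening"],o["wrist_force"])
m=ctrl.camera_model("wrist");im=snap("wrist","w8")
for n,z in dict(rest=0,brush=40).items():
    for r in ctrl.landmark_of("wrist",n)[:2]: print(n,round(r["p"],2),np.round(r["uv"]),at_z("wrist",r["uv"],z,m))
E
```

```text
[ 507.66929294 -360.21024216  105.00074961] [-3.13608794  0.00400751  0.12810039] 18.995315775476296 [ 0.59997026 -0.49276531 -1.53556366]
brush 0.75 [315. 223.] [ 505.4 -359.    40. ]
```

View pics/w8.png

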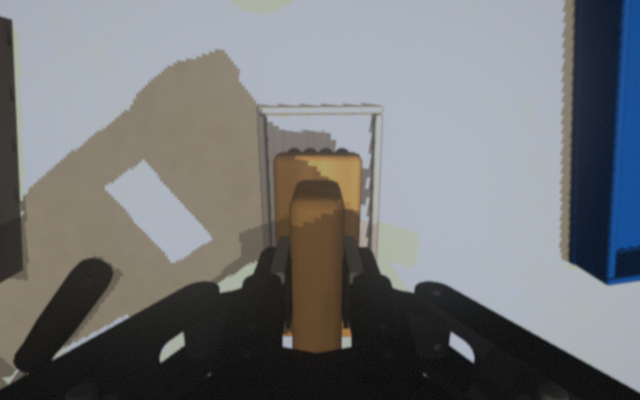

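The brush is centred over the rest and aligned with it. Lowering and releasing.

Emit:
carry_out --plan "0 0 -15 0 0 0 1;0 0 -12 0 0 0 1;0 0 -4 0 0 0 1;0 0 -1 0 0 0 1;0 0 0 0 0 0 1"

```text
t: 17.95
ee_pos: [508.8, -360.8, 76.8]
eef_rot: [3.141, -0.0, 0.129]
wrist_force: [0.7, -0.1, -1.8]
opening: 18.7
grasp_force: 69.8
```

Emit:
carry_out --plan "0 0 0 0 0 0 0.5;0 0 0 0 0 0 0;0 0 0 0 0 0 0;0 0 30 0 0 0 0;0 0 50 0 0 0 0;-10 0 60 0 0 0 0;0 0 60 0 0 0 0;0 0 0 0 0 0 0"

```text
t: 18.95
ee_pos: [499.4, -361.5, 282.0]
eef_rot: [3.133, -0.006, 0.129]
wrist_force: [-0.1, -0.1, -0.5]
opening: 85.7
grasp_force: 0.0
```

```bash
python3 - <<'E'
from h import *
o=ctrl.get_obs();print(o["t"],o["ee_pos"],o["eef_rot"],o["opening"],o["wrist_force"])
m=ctrl.camera_model("wrist");im=snap("wrist","w9")
for n,z in dict(rest=0,brush=5).items():
    for r in ctrl.landmark_of("wrist",n)[:2]: print(n,round(r["p"],2),np.round(r["uv"]),at_z("wrist",r["uv"],z,m))
E
```

```text
18.95 [ 499.42367143 -361.48939138  282.00469456] [ 3.13313969 -0.00610045  0.1288842 ] 85.66854608328777 [-0.12480326 -0.08345768 -0.53260486]
brush 0.74 [313. 159.] [ 503.  -358.8    5. ]
```

Emit:
carry_out --plan "-4 50 3 0 0 0 0;-4 55 3 0 0 0 0;-4 58 3 0 0 0 0;-4 58 3 0 0 0 0;-4 58 3 0 0 0 0;-4 58 3 0 0 0 0;-4 58 3 0 0 0 0;-4 58 3 0 0 0 0;-4 58 3 0 0 0 0;-4 58 3 0 0 0 0;-4 58 3 0 0 0 0;-4 58 0 0 0 0 0"

```text
t: 20.6
ee_pos: [450.1, 326.2, 308.1]
eef_rot: [3.141, 0.002, 0.129]
wrist_force: [0.4, 1.0, -0.0]
opening: 85.4
grasp_force: 0.0
```

Emit:
carry_out --plan "-4 30 0 0 0 0.1 0;-4 0 0 0 0 0.1 0;0 0 0 0 0 0 0"

```text
t: 20.98
ee_pos: [442.2, 354.5, 308.0]
eef_rot: [3.141, 0.003, 0.329]
wrist_force: [-0.3, -0.0, 0.0]
opening: 85.5
grasp_force: 0.0
```

```bash
python3 - <<'E'
from h import *
o=ctrl.get_obs();print(o["t"],o["ee_pos"],o["eef_rot"])
m=ctrl.camera_model("wrist");im=snap("wrist","w10")
for n,z in dict(dock=0,pack=6,dock_contacts=30,pack_contacts=30).items():
    for r in ctrl.landmark_of("wrist",n)[:2]: print(n,round(r["p"],2),np.round(r["uv"]),at_z("wrist",r["uv"],z,m))
    for r in ctrl.silhouettes("wrist",n)[:1]:
        print("sil",r["p"],r["pixels"].sum(),cv2.minAreaRect(np.argwhere(r["pixels"])[:,::-1].astype(np.float32)))
cv2.imwrite("pics/c10.png",cv2.resize(cv2.imread("pics/w10.png")[20:250,180:440],None,fx=2.5,fy=2.5,interpolation=2))
E
```

```text
20.975 [442.20543084 354.48739739 308.0302674 ] [3.14114308e+00 3.01241735e-03 3.28654002e-01]
pack 0.88 [311. 152.] [445.4 363.2   6. ]
sil 0.77 3600 ((313.8878173828125, 160.74440002441406), (49.18855285644531, 77.70293426513672), 2.862405300140381)
dock_contacts 0.95 [319. 122.] [484.9 365.9  30. ]
sil 0.73 3916 ((315.6968994140625, 146.04647827148438), (71.24187469482422, 116.54131317138672), 3.814074993133545)
pack_contacts 0.75 [314. 192.] [403.6 344.6  30. ]
sil 0.74 3783 ((314.37359619140625, 159.9075469970703), (50.256866455078125, 79.53356170654297), 2.4895529747009277)
```

View pics/c10.png

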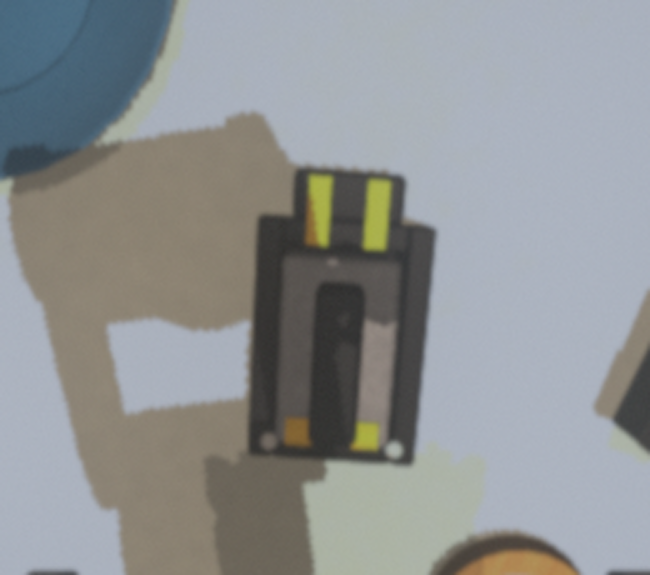

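```bash
python3 - <<'E'
from h import *
m=ctrl.camera_model("wrist")
P=[]
for c,z in [((260,216),36),((435,228),36),((413,463),36),((250,455),36),((341,284),94),((331,445),94)]:
    P.append(at_z("wrist",(c[0]/2.5+180,c[1]/2.5+20),z,m)); print(c,P[-1])
P=np.array(P)
print("dock c",P[:4].mean(0)); 
for a,b in((3,0),(2,1)): d=P[b]-P[a];print(np.hypot(*d[:2]),np.arctan2(d[1],d[0]))
for a,b in((1,0),(2,3)): d=P[b]-P[a];print(np.hypot(*d[:2]),np.arctan2(-d[0],d[1]))
d=P[4]-P[5];print("rib",(P[4]+P[5])/2,np.hypot(*d[:2]),np.arctan2(d[1],d[0]))
E
```

```text
(260, 216) [489.9 409.   36. ]
(435, 228) [510.4 332.6  36. ]
(413, 463) [402.9 303.9  36. ]
(250, 455) [381.3 380.1  36. ]
(341, 284) [477.7 366.3  94. ]
(331, 445) [414.2 349.1  94. ]
dock c [446.125 356.4    36.   ]
112.37957999565576 0.2600865142280464
111.26517873980163 0.26089186085290184
79.1025284045965 0.26214962178304946
79.20227269466454 0.2762184965571319
rib [445.95 357.7   94.  ] 65.78822083017597 0.2645189486330962
```

Dock and rib agree within about 1 mm: centre (446,357), yaw 0.263. Grasping the pack.

Emit:
carry_out --plan "2 1 -50 0 0 -0.033 0;2 1.5 -50 0 0 -0.033 0;0 0 -50 0 0 0 0;0 0 -40 0 0 0 0;0 0 -25 0 0 0 0;0 0 -11 0 0 0 0.4;0 0 0 0 0 0 1;0 0 0 0 0 0 1;0 0 0 0 0 0 1;0 0 0 0 0 0 1" --grip_force 100

```text
t: 22.68
ee_pos: [447.1, 357.1, 84.8]
eef_rot: [-3.141, -0.002, 0.263]
wrist_force: [-0.5, 0.2, 6.6]
opening: 18.2
grasp_force: 98.0
```

Emit:
carry_out --plan "0 0 10 0 0 0 1;0 0 15 0 0 0 1;0 0 25 0 0 0 1;0 0 25 0 0 0 1;0 0 5 0 0 0 1;0 0 0 0 0 0 1"

```text
t: 23.42
ee_pos: [446.4, 356.7, 163.4]
eef_rot: [3.141, 0.0, 0.263]
wrist_force: [0.2, 0.1, -4.7]
opening: 18.4
grasp_force: 98.4
```

Emit:
carry_out --plan "0 0 0 0 0 0.17453 1;0 0 0 0 0 0.17453 1;0 0 0 0 0 0.17453 1;0 0 0 0 0 0.17453 1;0 0 0 0 0 0.17453 1;0 0 0 0 0 0.17453 1;0 0 0 0 0 0.17453 1;0 0 0 0 0 0.17453 1;0 0 0 0 0 0.17453 1"

```text
t: 24.55
ee_pos: [446.2, 356.5, 162.2]
eef_rot: [-3.139, 0.001, 1.839]
wrist_force: [0.4, 0.0, -4.6]
opening: 18.2
grasp_force: 98.3
```

Emit:
carry_out --plan "0 0 0 0 0 0.17453 1;0 0 0 0 0 0.17453 1;0 0 0 0 0 0.17453 1;0 0 0 0 0 0.17453 1;0 0 0 0 0 0.17453 1;0 0 0 0 0 0.17453 1;0 0 0 0 0 0.17453 1;0 0 0 0 0 0.17453 1;0 0 0 0 0 0.17453 1;0 0 0 0 0 0 1;0 0 0 0 0 0 1"

```text
t: 25.92
ee_pos: [446.5, 356.7, 163.0]
eef_rot: [-3.141, -0.001, -2.882]
wrist_force: [0.3, -1.1, -4.9]
opening: 18.4
grasp_force: 98.3
```

```bash
python3 - <<'E'
from h import *
o=ctrl.get_obs();print(o["t"],o["ee_pos"],o["eef_rot"],o["opening"],o["wrist_force"],o["joint_positions"])
m=ctrl.camera_model("wrist");im=snap("wrist","w11")
for n,z in dict(dock=0,pack=85,dock_contacts=30,pack_contacts=108).items():
    for r in ctrl.landmark_of("wrist",n)[:2]: print(n,round(r["p"],2),np.round(r["uv"]),at_z("wrist",r["uv"],z,m))
E
```

```text
25.925 [446.45093846 356.70233153 162.97585654] [-3.14136390e+00 -1.17876855e-03 -2.88226163e+00] 18.360157366840276 [ 0.29854835 -1.05800044 -4.9124081 ] [ 4.67011795e-01  4.91630938e-01  1.37276024e+00  2.00664017e-05
  1.27840208e+00 -1.36312149e+00]
pack 0.65 [316. 210.] [444.4 355.8  85. ]
```

Emit:
carry_out --plan "0 0 -20 0 0 0.003 1;0 0 -20 0 0 0 1;0 0 -10 0 0 0 1;0 0 -6 0 0 0 1;0 0 -4 0 0 0 1;0 0 0 0 0 0 1"

```text
t: 26.92
ee_pos: [446.8, 356.8, 103.7]
eef_rot: [3.142, 0.0, -2.876]
wrist_force: [0.9, -0.3, -4.4]
opening: 17.7
grasp_force: 98.3
```

Emit:
carry_out --plan "0 0 -4 0 0 0 1;0 0 -4 0 0 0 1;0 0 0 0 0 0 1"

```text
t: 27.3
ee_pos: [446.6, 357.1, 101.5]
eef_rot: [3.141, 0.005, -2.876]
wrist_force: [-18.6, -10.1, 43.9]
opening: 18.0
grasp_force: 105.4
```

The wide part of the pack caught on the rim. The reaction pushes it towards dock -x, so I'll back up, shift that way and retry.

```bash
python3 - <<'E'
from h import *
o=ctrl.get_obs();R=np.array([[.966,.26],[-.26,.966]]);print("F dock",R@o["wrist_force"][:2],"M dock",R@o["wrist_torque"][:2],o["wrist_torque"][2])
E
```

```text
F dock [-20.53611042  -4.88944093] M dock [-0.75165928  2.53841461] -0.25789790696222303
```

Emit:
carry_out --plan "0 0 5 0 0 0 1;0 0 4 0 0 0 1;0 0 0 0 0 0 1"

```text
t: 27.68
ee_pos: [446.7, 356.8, 104.3]
eef_rot: [-3.142, -0.0, -2.876]
wrist_force: [-0.0, 0.5, -5.3]
opening: 18.3
grasp_force: 98.2
```

```bash
python3 - <<'E'
from h import *
o=ctrl.get_obs();R=np.array([[.966,.26],[-.26,.966]]);print(o["ee_pos"],"F dock",R@o["wrist_force"][:2],"M dock",R@o["wrist_torque"][:2],o["wrist_force"])
E
```

```text
[446.72372817 356.81082937 104.34733248] F dock [0.10872765 0.45029568] M dock [ 0.05841149 -0.01120083] [-0.01203687  0.46290486 -5.29186271]
```

Emit:
carry_out --plan "-2.2 -1.5 0 0 0 0 1;0 0 0 0 0 0 1;0 0 -4 0 0 0 1;0 0 -4 0 0 0 1;0 0 0 0 0 0 1"

```text
t: 28.3
ee_pos: [444.2, 355.4, 96.0]
eef_rot: [3.141, -0.001, -2.876]
wrist_force: [-0.8, 1.6, -6.3]
opening: 18.4
grasp_force: 98.4
```

```bash
python3 - <<'E'
from h import *
o=ctrl.get_obs();R=np.array([[.966,.26],[-.26,.966]]);print("F dock",R@o["wrist_force"][:2],"M dock",R@o["wrist_torque"][:2],o["wrist_torque"][2])
E
```

```text
F dock [-0.31686302  1.74195927] M dock [ 0.53378271 -0.03711297] -0.13628738518548933
```

It's past the rim now, and free. Continuing down.

Emit:
carry_out --plan "0 0 -4 0 0 0 1;0 0 -4 0 0 0 1;0 0 -2 0 0 0 1;0 0 -2 0 0 0 1;0 0 0 0 0 0 1"

```text
t: 28.92
ee_pos: [444.5, 355.4, 84.8]
eef_rot: [3.141, 0.0, -2.876]
wrist_force: [-0.8, 2.5, -0.3]
opening: 18.4
grasp_force: 98.9
```

Emit:
carry_out --plan "0 0 -2 0 0 0 1;0 0 -1 0 0 0 1;0 0 0 0 0 0 1"

```text
t: 29.3
ee_pos: [444.7, 355.4, 84.7]
eef_rot: [3.141, 0.003, -2.876]
wrist_force: [-8.8, -2.9, 25.3]
opening: 18.3
grasp_force: 102.9
```

Emit:
carry_out --plan "0 0 0 0 0 0 0.5;0 0 0 0 0 0 0;0 0 0 0 0 0 0;0 0 30 0 0 0 0;0 0 50 0 0 0 0;0 0 50 0 0 -0.17453 0;0 0 50 0 0 -0.17453 0;0 0 40 0 0 -0.17453 0;0 0 0 0 0 -0.17453 0;0 0 0 0 0 -0.17453 0;0 0 0 0 0 -0.17453 0;0 0 0 0 0 -0.17453 0"

```text
t: 30.8
ee_pos: [444.5, 355.2, 301.3]
eef_rot: [-3.141, 0.0, 2.18]
wrist_force: [0.3, -1.0, -0.5]
opening: 85.1
grasp_force: 0.0
```

Emit:
carry_out --plan "0 0 0 0 0 -0.17453 0;0 0 0 0 0 -0.17453 0;0 0 0 0 0 -0.17453 0;0 0 0 0 0 -0.17453 0;0 0 0 0 0 -0.17453 0;0 0 0 0 0 -0.17453 0;0 0 0 0 0 -0.17453 0;0 0 0 0 0 -0.17453 0;0 0 0 0 0 -0.17453 0;0 0 0 0 0 -0.17453 0;0 0 0 0 0 -0.17453 0;0 0 0 0 0 0 0"

```text
t: 32.3
ee_pos: [444.5, 355.2, 301.3]
eef_rot: [3.141, 0.0, 0.267]
wrist_force: [-0.3, -0.6, -0.1]
opening: 85.2
grasp_force: 0.0
```

```bash
python3 - <<'E'
from h import *
o=ctrl.get_obs();print(o["t"],o["ee_pos"],o["eef_rot"])
m=ctrl.camera_model("wrist");im=snap("wrist","w12")
for n,z in dict(dock=0,pack=6,dock_contacts=30,pack_contacts=30).items():
    for r in ctrl.landmark_of("wrist",n)[:2]: print(n,round(r["p"],2),np.round(r["uv"]),at_z("wrist",r["uv"],z,m))
snap("scene","s12");t=snap("top","t12")
for c in("scene","top"):
  for r in ctrl.landmark_of(c,"lump0")[:5]: print(c,round(r["p"],2),np.round(r["uv"]),at_z(c,r["uv"],16))
E
```

```text
32.3 [444.52904966 355.22454715 301.31963837] [3.14130807e+00 4.30898911e-04 2.67301138e-01]
pack 0.78 [316. 152.] [451.3 357.6   6. ]
pack 0.44 [318. 122.] [486.8 364.8   6. ]
dock_contacts 0.78 [316. 123.] [486.4 367.9  30. ]
pack_contacts 0.96 [319. 120.] [490.9 365.6  30. ]
scene 0.64 [284. 208.] [510.9 -53.9  16. ]
scene 0.55 [280. 222.] [575.4 -58.1  16. ]
scene 0.42 [287. 214.] [538.2 -37.9  16. ]
top 0.62 [373. 227.] [492.5 -66.4  16. ]
top 0.58 [364. 212.] [538.3 -42.2  16. ]
top 0.53 [451. 170.] [ 662.2 -296.6   16. ]
top 0.44 [367. 200.] [571.6 -49.   16. ]
```

The pack is home: the contacts coincide and the seating depth matches the height at the grasp. One lump seems to have shifted, so I'll look over the tray on the way to start.

Emit:
carry_out --plan "6 -45 3 0 0 -0.05 0;6 -45 3 0 0 -0.05 0;6 -45 3 0 0 -0.05 0;6 -45 3 0 0 -0.05 0;6 -45 3 0 0 -0.06 0;6 -45 3 0 0 0 0;6 -45 3 0 0 0 0;6 -45 3 0 0 0 0;6 -40 0 0 0 0 0;3 -20 0 0 0 0 0;0 0 0 0 0 0 0"

```text
t: 34.12
ee_pos: [501.5, -65.2, 325.3]
eef_rot: [-3.141, 0.0, 0.004]
wrist_force: [0.7, -0.4, -0.1]
opening: 85.4
grasp_force: 0.0
```

```bash
python3 - <<'E'
from h import *
o=ctrl.get_obs();print(o["t"],o["ee_pos"],o["eef_rot"])
m=ctrl.camera_model("wrist");im=snap("wrist","w13")
for z,n in((16,"lump0"),(64,"start_top")):
  for r in ctrl.landmark_of("wrist",n)[:6]: print(n,round(r["p"],2),np.round(r["uv"]),at_z("wrist",r["uv"],z,m))
E
```

```text
34.125 [501.54585679 -65.18749834 325.34989751] [-3.14123864e+00  3.91854025e-04  4.48798864e-03]
lump0 0.86 [310. 164.] [491.5 -56.2  16. ]
lump0 0.62 [308.  96.] [575.4 -54.7  16. ]
lump0 0.58 [304. 121.] [545.3 -48.7  16. ]
start_top 0.61 [343.   2.] [665.8 -90.8  64. ]
start_top 0.43 [122. 272.] [363.6 176.5  64. ]
```

View pics/w13.png

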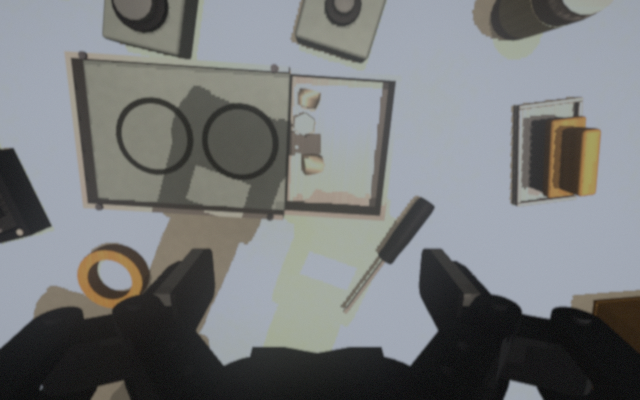

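The deck is clear. All three lumps are in the tray, the shifted one at (304,122) against the deck side. The brush stands upright in its rest. Going to start with the jaws shut, with one numeric check on the way.

Emit:
carry_out --plan "25 -6 -15 0 0 0 0.5;25 -6 -20 0 0 0 1;25 -6 -20 0 0 0 1;25 -6 -20 0 0 0 1;10 -4 -10 0 0 0 1;0 0 0 0 0 0 1;0 0 0 0 0 0 1;0 0 0 0 0 0 1"

```text
t: 35.28
ee_pos: [611.2, -92.5, 241.7]
eef_rot: [3.141, -0.002, 0.006]
wrist_force: [0.1, -0.1, 1.1]
opening: -0.3
grasp_force: 0.0
```

```bash
python3 - <<'E'
from h import *
o=ctrl.get_obs();print(o["t"],o["ee_pos"],o["opening"])
m=ctrl.camera_model("wrist");im=snap("wrist","w14")
for r in ctrl.landmark_of("wrist","start_top")[:2]: print(round(r["p"],2),np.round(r["uv"]),at_z("wrist",r["uv"],64,m))
for r in ctrl.silhouettes("wrist","start_top")[:2]: print(round(r["p"],2),r["pixels"].sum(),np.round(r["uv"]),at_z("wrist",r["uv"],59,m))
E
```

```text
35.275 [611.15962319 -92.49009146 241.73508057] -0.2561259764235428
0.59 [313. 114.] [668.7 -88.8  64. ]
0.32 [ 65. 115.] [665.8 124.8  64. ]
0.91 490 [315. 115.] [667.4 -91.1  59. ]
```

Emit:
carry_out --plan "28 1 -40 0 0 0 1;28 0.5 -40 0 0 0 1;0 0 -35 0 0 0 1;0 0 -26 0 0 0 1;0 0 -10 0 0 0 1;0 0 -6 0 0 0 1;0 0 -6 0 0 0 1;0 0 -4 0 0 0 1;0 0 -1 0 0 0 1;0 0 0 0 0 0 1;0 0 0 0 0 0 1"

```text
t: 36.8
ee_pos: [667.9, -91.3, 77.7]
eef_rot: [3.14, -0.004, 0.006]
wrist_force: [-11.8, 1.8, 26.7]
opening: -0.1
grasp_force: 13.8
```

The response matches stop: bottomed at 77.7 mm with 27 N. Releasing, moving clear and checking.

Emit:
carry_out --plan "0 0 0 0 0 0 1;0 0 10 0 0 0 1;0 0 40 0 0 0 1;0 0 50 0 0 0 1;-40 0 50 0 0 0 1;-50 0 50 0 0 0 1;-40 0 0 0 0 0 1;0 0 0 0 0 0 1;0 0 0 0 0 0 1"

```text
t: 37.92
ee_pos: [544.8, -91.4, 265.9]
eef_rot: [3.141, -0.001, 0.006]
wrist_force: [-0.1, 0.4, -0.6]
opening: 0.1
grasp_force: 0.0
```

```bash
python3 - <<'E'
from h import *
o=ctrl.get_obs();print(o["t"],o["ee_pos"],o["wrist_force"])
m=ctrl.camera_model("wrist");snap("wrist","w15")
for r in ctrl.landmark_of("wrist","lump0")[:4]: print(round(r["p"],2),np.round(r["uv"]),at_z("wrist",r["uv"],16,m))
print(ctrl.finish_job())
E
```

```text
37.925 [544.83384234 -91.37615862 265.87007914] [-0.12830876  0.39549844 -0.63972496]
0.81 [282. 138.] [574.  -53.2  16. ]
0.69 [288. 209.] [493.1 -58.8  16. ]
0.64 [280. 165.] [545.  -50.9  16. ]
0.34 [ 77. 324.] [340.4 210.3  16. ]
the job is handed in; nothing more can be done
None
```

I handed the job in at 38 s and don't know the verdict: stop was pressed and released, all three lumps are in the tray, the brush is back in its rest, the pack is turned and seated, and start was then pressed and released.

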